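# Set the square into the corner of the milling fixture and hold it there

## Task

Check the milling fixture's upright for squareness: first draw the transport lock bolt out of the corner by sliding its black knob fully to its end stop and leave it there, then take the machinist's square by its blade and press it, standing on its stock, into the corner at about the middle of the upright, until the sole is flat on the plate and the back is flat against the upright's face. Finish while still holding the square pressed firmly against both faces; do not let go. Do not tip the square over, and leave the other things on the bench and fixture where they are.

Things in the scene. Friction and masses are not known exactly. Their poses are not given: they have to be found in the camera images.
- fixture: Frame of the bolted-down fixture. Origin at bench height, below the middle of the corner line where the upright's face meets the plate. x points level into the upright (the way the square's back is pressed), y along its face towards the lock's end stop, z up. Carries a bolt guide (y +58 to +80, 22 mm above the plate) and the end stop block (y +189 to +203, 18 mm above the plate).
- base_plate: Steel base plate of the fixture, same frame as fixture: 185 (x -140 to +45) by 290 (y -75 to +215) by 15 mm thick, its flat top 15 mm above the bench.
- upright: Grey upright (angle plate) with a bare steel face, fixed on the base plate, same frame as fixture: face at x = 0, 100 mm wide (y -50 to +50), 22 mm thick behind the face with two ribs further back, 75 mm tall above the plate (90 above the bench). Rigid.
- corner (a point): Middle of the corner line on the plate's top (15 mm above the origin of fixture), axes as fixture.
- lock (a joint): Travel of the transport lock bolt along fixture +y, m: 0 locked, 0.080 at the end stop. Starts at 0 to 0.020. About 2.5 N friction, no spring, stays where left. The bolt is a 16 mm round bar lying along y in the corner (axis 10 mm before the face, 9 mm above the plate); its tip is at y = -40 mm + travel, so undrawn it keeps the square off the upright.
- lock_knob (a point): Point in the lock's upright black knob, a post 18 mm in diameter, top 62 mm above the plate; the point is on its axis 46 mm above the plate (61 above the bench), at fixture x = -10 mm, y = 100 mm + travel. Pinched from above across fixture x at this height, the fingertips clear guide and end stop.
- square: Machinist's square, 0.4-0.65 kg, standing on the bench right or left of the fixture. Origin: heel, bottom middle of its back. Dark stock along -x: 100 long, 30 wide (y), 18 mm high, sole at z = 0. Bright blade: x -40 to 0, 10 mm thick (y), up to z = 125 mm. The back (x = 0) of both is one plane. Pinched across y near x = -20, z = 100 mm, the fingers clear the upright when it is seated.
- vee_block: Bystander: dark steel vee block 60 x 45 x 42 mm, on the other side of the fixture from the square. Origin under its centre.
- step_block: Bystander: small dark stepped clamping block 30 x 30 x 22 mm lying on the base plate. Origin under its centre.
- cutter: Bystander: steel end mill standing on the bench, 32 mm diameter, 70 mm tall. Origin under its centre.
- parallel: Bystander: ground steel parallel bar 90 x 12 x 24 mm lying behind the fixture. Origin under its centre.
- t_nut: Bystander: small dark T-nut 26 x 26 x 16 mm lying on the base plate near its -y edge. Origin under its centre.
- collet: Bystander: steel collet standing on the bench, 32 mm diameter, 42 mm tall. Origin under its centre.
Not all that is in view belongs to the job. Leave any blue or purple look-alike of the square alone.

How it is judged:
On the way, in this order (a step that is already met when the one before it is completed fails the run):
1. the lock is slid to its end stop (within 4 mm), the square not yet in the corner (value of joint lock above 0.076 m and distance between square and corner above 0.05 m), for 0.2 s.
2. the square is held pressed into the corner, touching plate and upright, for half a second (contact force between square and upright above 1.5 N and contact force between square and base_plate above 1.5 N and contact force between the fingers and square above 2 N and x of square in the frame of corner between -0.0025 and 0.002 m and y of square in the frame of corner between -0.02 and 0.02 m and z of square in the frame of corner between -0.0025 and 0.0025 m and angle between square's own z axis and vertical below 0.025 rad and angle between the x axis of square and the x axis of fixture, either way round below 0.035 rad), for 0.5 s.
At the end, for the whole second after the job is handed in: Lock within 4 mm of its end stop. Square in the fingers (over 2 N), pressing on upright and plate with over 1.5 N each, heel within 2.5 mm of the corner line and 20 mm of the upright's middle, upright within 1.4 and square to the face within 2 degrees, through the last second (all of step 2 and value of joint lock above 0.076 m); the arm keeps its last pose, push and grip.
It fails at once if the square is tipped over (more than 30 degrees) (angle between square's own z axis and vertical above 0.52 rad).
It fails at once if a bystander is moved by more than 30 mm (distance of any of vee_block, step_block, cutter, collet, parallel, t_nut from where it was at the start of the episode above 0.03 m).
It also fails if it takes over 64 s, if anything falls off the work surface, if the arm or the gripper's body presses on something with over 40 N, if the wrist force passes 120 N, or if a joint passes its speed limit or range.

## Robot

A 7-joint arm with a two-finger parallel gripper is mounted at the origin on the work surface. World frame = base frame: x ahead of the robot, y to its left, z up, the work surface at z = 0. Lengths are in m, angles in rad, forces in N, time in s.
With the tool pointing down it reaches from about 0.425 to 0.8 m from the base axis. Payload 8.3 kg.
Tool frame: the origin (TCP) lies where the fingers leave the gripper's body, on its centre line; the fingertips stand 73 mm ahead of it and the grasp point (between the pads) lies 54 mm ahead of it (bot.tcp_to_grasp is the distance from the TCP to the grasp point, in m); z points along the fingers, y is the line along which they close (so a half turn about z gives the same grasp; the last joint's range is limited). The gripper opens to 85 mm and grips with 20 to 120 N. Pads are 22 mm wide; open, the fingers measure 114 mm over their backs; the gripper's body (76 mm by 85 mm) begins 54 mm behind the grasp point. The pads swing forward as they close: fully open they stand 13 mm farther back than shut.
Start: joints at [-0.063, 0.383, 0.016, 1.37, -0.006, 1.388, -0.046], TCP at [0.625, 0, 0.304] pointing down, gripper open.
Joint ranges: [-2.95, 2.95], [-0.25, 2.06], [-1.52, 1.56], [0.18, 2.33], [-1.44, 4.58], [0.02, 2.06], [-3.01, 3.01]. Speed limits (rad/s): [2.39, 2.39, 3.01, 3.01, 3.14, 3.14, 3.14].

## Interface

Orientations are given as a unit quaternion [x, y, z, w].
In Python, from bench import bot gives the robot as it stands. The module is installed in compiled form; this text tells all that it offers.
- The arm moves only by the shell command python3 -m pendant 'ROWS' [FORCE]. ROWS is a JSON object of lists of equal length, an entry for each row: "dr": the turn, a rotation vector about the world's x, y, z in units of 45 degrees (1.0 is 45 degrees), a list of three; "linear": the shift along the world's x, y, z in units of 25 cm (1.0 is 25 cm), a list of three; "claw": the opening, from -1 (shut) to 1 (fully open). A call has 1 to 10 rows; each row is the pose to reach, as a shift and turn from the pose commanded when the call began; what a row does not reach only later rows make up. A row lasts 1/10 s, in which the tool goes at most 50 mm and 8.59 degrees, less where a joint would pass 70% of its speed; a pose out of reach is approached as far as the arm can. A call with a number of a shift or a turn outside -1 to 1 is refused whole. A call with a gripper value outside its range is refused whole. The fingers move at their own pace and stop on an object; FORCE is the grip in N (left out, the last holds). Time passes only in rows, so rows that repeat a pose let the fingers close. It gives the time, the measured TCP pose, the force, the opening and the grip force at its end, in the units of the state.
- bot.sense(): the state, without advancing time (a new reading comes with each control period).
- bot.grab_frame(name): name is "scene" or "side" or "wrist"; returns the picture (420x560x3 uint8, red, green, blue); there is no depth.
- bot.camera_info(name): a dict with "K" (3x3 intrinsics, pixels), "R" (3x3) and "t" (3): a world point X has camera coordinates R X + t; the wrist camera has in their place "T_tool_cam" (4x4, takes a point from camera to tool coordinates, whose origin is the TCP and whose axes are the flange's). Camera axes: x right, y down, z forward; pixel columns grow to the right and rows downward; lengths in m; the calibration is good to about 2 mm. A picture is of the moment at which its call begins: read the wrist's pose just before it. camera_info takes no time and is no camera call.
- bot.sign_off(): hands the job in; it is judged then, once.
Trained networks look in the newest picture that a camera, given by its name, has taken for a name from the list of things; names that differ only in an ending like _2 or _b are one class to them, and where a whole thing is asked for, a point or a joint stands for the part that bears it (a point fixed in the world has none). Each returns a list of dicts, best first, with "conf" (0 to 1); they miss things now and then, are a little off and sometimes report something else, mostly with a low value. They report only what shows in the picture. A call takes as long as a camera call. They do not tell look-alikes from the thing itself.
- bot.regions_of(camera, query): "pixels" (420x560 bool, what is visible of it) and "at" ([row, column] in pixels, amid what is visible of it).
The state is a dict: "time_s": time; "joint_positions": joint angles; "joint_velocities": joint speeds; "joint_efforts": joint torques, N m; "tcp_pos": TCP position; "eef_rot": TCP orientation; "wrist_force": force on the tool from outside, world axes, zero at the start; "torque": the same for the moment, N m; "opening": finger opening in m; "finger_force": force on a finger pad.
Only numpy, scipy, OpenCV 4.12 (cv2) and the standard library are available. Lean on these libraries where they do the work, as an engineer would, in place of code of your own. Each camera call takes 0.05 s, during which the arm holds its last target. There are 200 camera calls.

## Working session

There is one attempt and no reset: what is moved stays moved. The work goes in short steps, Python scripts to look and compute and a shell command to move; the robot and the scene stay as the last step left them, time stands still between calls to the robot, and variables do not carry over. Pictures are saved under pics/ and viewed, at most 10 in all, crops included, and the job is handed in when it is done.

```bash
mkdir -p pics; python3 - <<'E'
from bench import bot
import cv2,numpy as np
s=bot.sense();print(s['time_s'],s['tcp_pos'],s['eef_rot'],s['opening'],bot.tcp_to_grasp)
ims=[]
for c in['scene','side']:
    im=bot.grab_frame(c);cv2.imwrite(f'pics/{c}0.png',im[:,:,::-1])
    i=bot.camera_info(c);print(c,i['K'],i['R'],i['t'])
    for q in['square','lock_knob','upright','base_plate','vee_block']:
        for r in bot.regions_of(c,q)[:3]:
            ys,xs=np.nonzero(r['pixels']);print(q,round(r['conf'],2),r['at'],len(ys),xs.min(),xs.max(),ys.min(),ys.max())
E
```

```text
0.0 [6.24640520e-01 2.66326593e-05 3.02847311e-01] [ 7.07094289e-01  7.07118571e-01 -7.11123388e-04 -6.97172747e-04] 0.08550319241636326 0.0539
scene [[545.41998892   0.         275.81621398]
 [  0.         545.41998892 200.66533178]
 [  0.           0.           1.        ]] [[ 0.67288682  0.73967832 -0.00996561]
 [ 0.51282737 -0.47614441 -0.71434907]
 [-0.53313358  0.47556544 -0.69971858]] [-0.40650333 -0.18106282  1.84702147]
square 0.84 [160.6, 331.7] 578 314 343 136 171
square 0.65 [165.1, 371.0] 653 359 391 139 180
square 0.52 [139.7, 301.9] 113 296 307 134 146
lock_knob 0.46 [206.4, 277.8] 137 271 279 194 213
lock_knob 0.19 [214.4, 257.1] 4626 202 312 176 259
upright 0.74 [225.4, 259.0] 839 243 275 205 245
upright 0.4 [308.8, 207.6] 239 202 214 296 320
base_plate 0.93 [213.2, 252.8] 3761 202 312 176 259
vee_block 0.87 [300.7, 159.3] 451 149 171 283 313
side [[447.07618056   0.         288.99982935]
 [  0.         447.07618056 201.83766779]
 [  0.           0.           1.        ]] [[-0.87891207 -0.47664371 -0.01800983]
 [-0.36137976  0.69006358 -0.62707011]
 [ 0.31131695 -0.5446311  -0.7787546 ]] [0.49586502 0.17363529 1.14739763]
square 0.9 [299.4, 243.5] 844 229 273 274 314
square 0.87 [318.3, 313.5] 783 296 325 286 346
square 0.66 [365.5, 241.2] 1023 221 263 346 389
lock_knob 0.8 [198.7, 292.0] 240 286 307 176 217
upright 0.84 [181.8, 292.4] 604 280 303 157 198
base_plate 0.7 [216.5, 309.9] 4369 258 349 170 260
vee_block 0.7 [118.6, 343.6] 332 331 352 109 130
```

View pics/scene0.png

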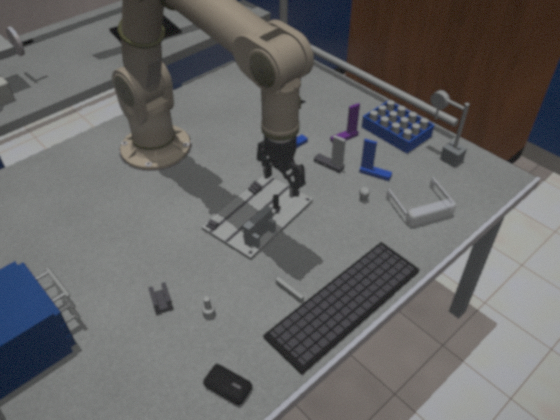

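View pics/side0.png

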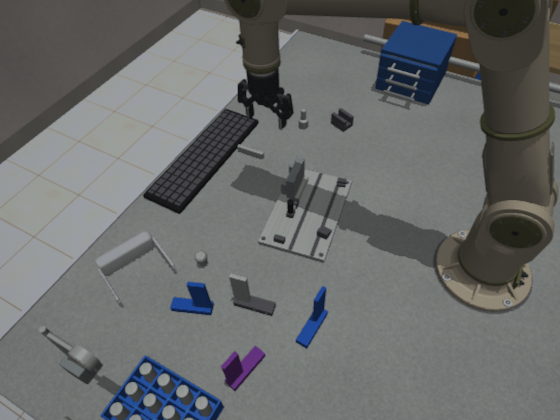

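The square candidates in the side view are blue (192,300), grey/bright (243,292), blue (313,318) and purple (241,367). Only the one at (243,292), with a bright blade and dark stock, fits the description. I'll check it in an enlarged crop.

```bash
python3 - <<'E'
import cv2
im=cv2.imread('pics/side0.png')[160:330,220:360]
cv2.imwrite('pics/crop1.png',cv2.resize(im,None,fx=3.5,fy=3.5,interpolation=cv2.INTER_CUBIC))
im=cv2.imread('pics/scene0.png')[120:265,195:355]
cv2.imwrite('pics/crop2.png',cv2.resize(im,None,fx=4,fy=4,interpolation=cv2.INTER_CUBIC))
E
```

```text
(no output)
```

View pics/crop1.png

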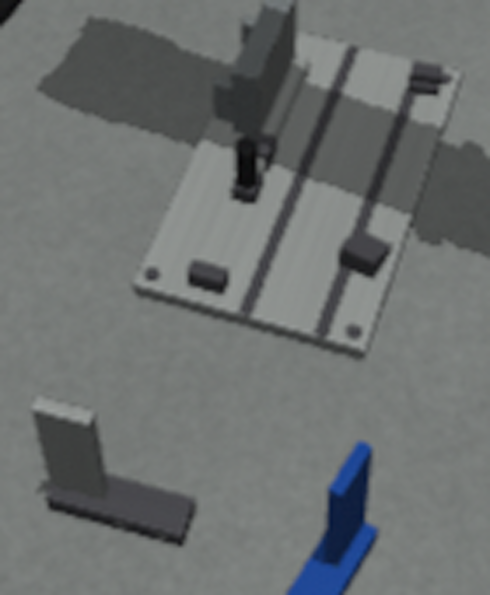

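View pics/crop2.png

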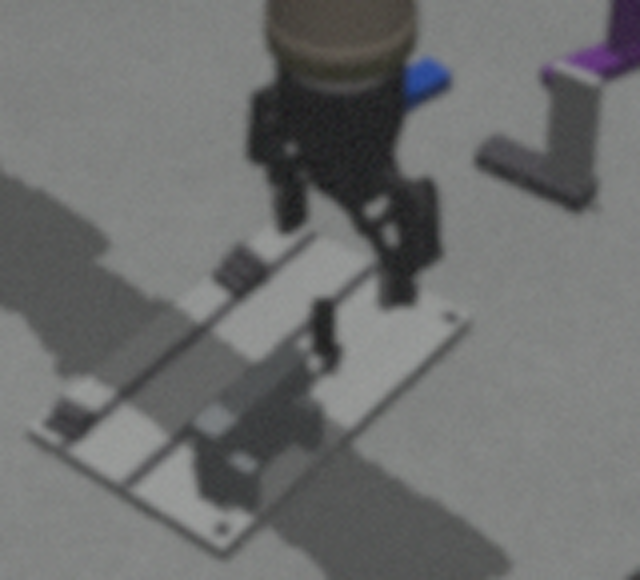

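In the side crop, the bright-bladed square with dark stock (blade top (65,410), toe (190,515)) is the real one. The blue square at (350,520) is a look-alike. The plate's corners and the black knob (246,165) are clear. Next I'll fit the poses.

```bash
cat > h.py <<'E'
from bench import bot
import numpy as np
from scipy.optimize import least_squares
def proj(c,X):
    i=bot.camera_info(c);p=(i['R']@np.atleast_2d(X).T).T+i['t'];q=(i['K']@p.T).T
    return q[:,:2]/q[:,2:]
def place(p,P):
    c,s=np.cos(p[2]),np.sin(p[2]);P=np.array(P,float)/1000
    return np.c_[p[0]+c*P[:,0]-s*P[:,1],p[1]+s*P[:,0]+c*P[:,1],P[:,2]]
def fit(obs,p0):
    def f(p): return np.concatenate([(proj(c,place(p,P))-np.array(u)).ravel() for c,P,u in obs])
    r=least_squares(f,p0,loss='soft_l1');return r.x,f(r.x).reshape(-1,2).round(1)
E
python3 - <<'E'
from h import *
S=lambda L:[(220+x/3.5,160+y/3.5) for x,y in L]
C=lambda L:[(195+x/4,120+y/4) for x,y in L]
o=[('side',[(45,215,15),(-140,215,15),(-140,-75,15)],S([(136,287),(365,350),(461,70)])),
('scene',[(45,215,15),(45,-75,15),(-140,-75,15)],C([(470,320),(225,552),(30,432)]))]
p,r=fit(o,[.6,0,0]);print('fixture',p,r.tolist())
for t in range(0,21,5): print(t,proj('side',place(p,[(-10,100+t,77)])),proj('scene',place(p,[(-10,100+t,77)])))
o=[('side',[(-100,15,18),(-100,15,0),(-100,-15,18),(0,15,0),(-40,5,125),(0,-5,125),(-40,-5,125)],S([(183,528),(182,543),(195,497),(50,508),(92,424),(36,399),(96,411)])),
('scene',[(0,-15,0),(-100,-15,0),(-40,-5,125),(0,-5,125)],C([(583,212),(478,163),(551,75),(602,85)]))]
p,r=fit(o,[.6,.3,0]);print('square',p,r.tolist())
E
```

```text
fixture [ 0.54075278 -0.01748657  0.17149096] [[-0.8, -0.8], [0.5, -0.4], [-0.3, -0.2], [0.5, -1.6], [0.1, -0.2], [-0.9, -0.7]]
0 [[290.87330526 199.76274717]] [[274.82403346 197.04420042]]
5 [[290.28304239 201.13771532]] [[275.89935593 196.07738142]]
10 [[289.68987438 202.51945072]] [[276.97082748 195.11402477]]
15 [[289.09377975 203.90800346]] [[278.03846875 194.15411191]]
20 [[288.49473677 205.30342412]] [[279.10230024 193.1976244 ]]
square [0.51338154 0.37080666 0.23497851] [[0.0, 1.5], [0.7, 0.4], [0.1, -0.9], [-0.7, 0.8], [-0.7, 0.0], [-0.1, -0.6], [-0.5, -0.1], [-0.8, 0.8], [-1.3, 1.8], [0.4, -2.0], [-0.9, 0.0]]
```

```bash
python3 -m pendant '{"dr":[[0,0,0.218],[0,0,0.218],[0,0,0.218],[0,0,0.218],[0,0,0.218],[0,0,0.218]],"linear":[[-0.446,0.336,-0.1],[-0.446,0.336,-0.1],[-0.446,0.336,-0.1],[-0.446,0.336,-0.1],[-0.446,0.336,-0.1],[-0.446,0.336,-0.1]],"claw":[1,1,1,1,1,1]}' 40
cat >> h.py <<'E'
from scipy.spatial.transform import Rotation as Ro
def wcam():
    s=bot.sense();T=np.eye(4);T[:3,:3]=Ro.from_quat(s['eef_rot']).as_matrix();T[:3,3]=s['tcp_pos']
    return np.linalg.inv(T@np.array(bot.camera_info('wrist')['T_tool_cam']))
def wproj(X,W=None):
    W=wcam() if W is None else W
    p=np.atleast_2d(X)@W[:3,:3].T+W[:3,3];q=p@np.array(bot.camera_info('wrist')['K']).T;return q[:,:2]/q[:,2:]
E
python3 - <<'E'
from h import *
import cv2
W=wcam();np.save('W1.npy',W);im=bot.grab_frame('wrist');cv2.imwrite('pics/w1raw.png',im[:,:,::-1])
p=np.array([.5408,-.0175,.1715]);im=im[:,:,::-1].copy()
for P in [(45,215,15),(-140,215,15),(-140,-75,15),(45,-75,15),(0,-50,90),(0,50,90),(-10,105,77),(0,50,15),(0,-50,15)]:
    u=wproj(place(p,[P]),W)[0];print(P,u.round(0));cv2.drawMarker(im,tuple(int(v) for v in u),(0,0,255),0,8)
cv2.imwrite('pics/w1.png',im)
E
```

```text
time_s: 1.2
tcp_pos: [0.5142, 0.0833, 0.2794]
eef_rot: [0.645, 0.765, 0.0, 0.001]
wrist_force: [0.2, -0.6, 0.6]
opening: 0.0853
finger_force: 0.0
(45, 215, 15) [338.  69.]
(-140, 215, 15) [135.  69.]
(-140, -75, 15) [166. 339.]
(45, -75, 15) [326. 338.]
(0, -50, 90) [289. 368.]
(0, 50, 90) [289. 270.]
(-10, 105, 77) [277. 203.]
(0, 50, 15) [287. 238.]
(0, -50, 15) [287. 320.]
```

View pics/w1.png

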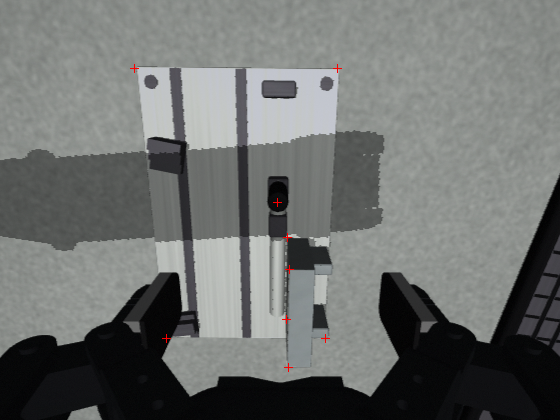

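The fit matches the wrist image, with the plate corners and upright edges on their marks and the knob at (278,202). Next I'll descend and pinch the knob.

```bash
python3 -m pendant '{"dr":[[0,0,0],[0,0,0],[0,0,0],[0,0,0],[0,0,0],[0,0,0],[0,0,0],[0,0,0],[0,0,0],[0,0,0]],"linear":[[-0.004,0.004,-0.2],[-0.004,0.004,-0.4],[-0.004,0.004,-0.55],[-0.004,0.004,-0.658],[-0.004,0.004,-0.658],[-0.004,0.004,-0.658],[-0.004,0.004,-0.658],[-0.004,0.004,-0.658],[-0.004,0.004,-0.658],[-0.004,0.004,-0.658]],"claw":[1,1,1,1,1,-1,-1,-1,-1,-1]}' 40
```

```text
time_s: 2.25
tcp_pos: [0.5122, 0.085, 0.1154]
eef_rot: [0.644, 0.765, -0.0, -0.0]
wrist_force: [-1.6, -1.0, 4.6]
opening: 0.0165
finger_force: 38.8
```

```bash
python3 -m pendant '{"dr":[[0,0,0],[0,0,0],[0,0,0],[0,0,0],[0,0,0],[0,0,0],[0,0,0],[0,0,0]],"linear":[[-0.01,0.055,0],[-0.019,0.11,0],[-0.029,0.165,0],[-0.038,0.22,0],[-0.043,0.25,0],[-0.048,0.276,0],[-0.048,0.276,0],[-0.048,0.276,0]],"claw":[-1,-1,-1,-1,-1,-1,-1,-1]}' 40
```

```text
time_s: 3.05
tcp_pos: [0.5008, 0.1551, 0.1154]
eef_rot: [0.644, 0.765, 0.001, 0.0]
wrist_force: [-2.4, 3.0, 5.2]
opening: 0.0167
finger_force: 39.1
```

```bash
python3 -m pendant '{"dr":[[0,0,0],[0,0,0],[0,0,0],[0,0,0],[0,0,0]],"linear":[[-0.002,0.012,0],[-0.004,0.024,0],[-0.006,0.036,0],[-0.006,0.036,0],[-0.006,0.036,0]],"claw":[-1,-1,-1,-1,-1]}' 40
```

```text
time_s: 3.55
tcp_pos: [0.5001, 0.1595, 0.1154]
eef_rot: [0.645, 0.764, -0.001, 0.002]
wrist_force: [-1.4, -10.5, 9.1]
opening: 0.0173
finger_force: 39.6
```

```bash
python3 -m pendant '{"dr":[[0,0,0],[0,0,0],[0,0,0]],"linear":[[-0.002,0.012,0],[-0.003,0.02,0],[-0.003,0.02,0]],"claw":[-1,-1,-1]}' 40
```

```text
time_s: 3.85
tcp_pos: [0.5001, 0.16, 0.1154]
eef_rot: [0.647, 0.763, -0.003, 0.003]
wrist_force: [-2.0, -25.0, 14.3]
opening: 0.017
finger_force: 40.2
```

```bash
python3 -m pendant '{"dr":[[0,0,0],[0,0,0],[0,0,0],[0,0,0],[0,0,0],[0,0,0],[0,0,0],[0,0,0],[0,0,0],[0,0,0]],"linear":[[0.003,-0.025,0],[0.003,-0.025,0],[0.003,-0.025,0],[0.003,-0.025,0],[0.003,-0.025,0],[0.003,-0.025,0.1],[0.003,-0.025,0.3],[0.003,-0.025,0.5],[0.003,-0.025,0.65],[0.003,-0.025,0.65]],"claw":[-1,-1,1,1,1,1,1,1,1,1]}' 40
python3 - <<'E'
from h import *
p=[.5134,.3708,.2350]
s=bot.sense()
print(place(p,[(-20,0,100)]), s['tcp_pos'],np.degrees(Ro.from_quat(s['eef_rot']).as_euler('xyz')))
E
```

```text
time_s: 4.85
tcp_pos: [0.501, 0.1631, 0.2831]
eef_rot: [0.644, 0.765, 0.005, 0.003]
wrist_force: [0.4, 0.3, -0.1]
opening: 0.0854
finger_force: 0.0
[[0.49394971 0.36614314 0.1       ]] [0.50104991 0.16305028 0.2831175 ] [ 1.79412798e+02 -1.17094824e-01  9.98494862e+01]
```

```bash
python3 -m pendant '{"dr":[[0,0,-0.19],[0,0,-0.38],[0,0,-0.57],[0,0,-0.76],[0,0,-0.95],[0,0,-0.96]],"linear":[[-0.014,0.2,0.03],[-0.014,0.4,0.06],[-0.014,0.6,0.06],[-0.028,0.75,0.06],[-0.028,0.812,0.06],[-0.028,0.812,0.06]],"claw":[1,1,1,1,1,1]}' 40
python3 -m pendant '{"dr":[[0,0,-0.19],[0,0,-0.38],[0,0,-0.57],[0,0,-0.76],[0,0,-0.95],[0,0,-0.96],[0,0,-0.96]],"linear":[[0,0,0],[0,0,0],[0,0,0],[0,0,0],[0,0,0],[0,0,0],[0,0,0]],"claw":[1,1,1,1,1,1,1]}' 40
python3 - <<'E'
from h import *
import cv2
W=wcam();np.save('W2.npy',W);im=bot.grab_frame('wrist');cv2.imwrite('pics/w2raw.png',im[:,:,::-1])
p=np.array([.5134,.3708,.2350]);im=im[:,:,::-1].copy()
for P in [(0,5,125),(0,-5,125),(-40,5,125),(-40,-5,125),(-100,15,18),(-100,-15,18),(-100,15,0)]:
    u=wproj(place(p,[P]),W)[0];print(P,u.round(0));cv2.drawMarker(im,tuple(int(v) for v in u),(0,0,255),0,8)
cv2.imwrite('pics/w2.png',im)
s=bot.sense();print(s['joint_positions'].round(2) if hasattr(s['joint_positions'],'round') else s['joint_positions'])
p=[.5408,-.0175,.1715];i=bot.regions_of
bot.grab_frame('side')
for r in bot.regions_of('side','lock_knob'):print(r['conf'],r['at'])
print(proj('side',place(p,[(-10,180,61)])))
E
```

```text
time_s: 5.45
tcp_pos: [0.4896, 0.3693, 0.29]
eef_rot: [0.88, 0.475, -0.001, -0.001]
wrist_force: [0.1, 0.3, -0.8]
opening: 0.0853
finger_force: 0.0
time_s: 6.15
tcp_pos: [0.4917, 0.365, 0.2912]
eef_rot: [0.993, 0.119, -0.0, 0.0]
wrist_force: [0.2, -0.0, 0.5]
opening: 0.0857
finger_force: 0.0
(0, 5, 125) [273. 187.]
(0, -5, 125) [287. 188.]
(-40, 5, 125) [273. 240.]
(-40, -5, 125) [287. 240.]
(-100, 15, 18) [266. 255.]
(-100, -15, 18) [293. 255.]
(-100, 15, 0) [266. 249.]
[-0.68  0.36 -0.01  1.43  0.    1.35 -2.03]
0.58 [222.1, 286.5]
[[281.25003922 226.20721161]]
```

View pics/w2.png

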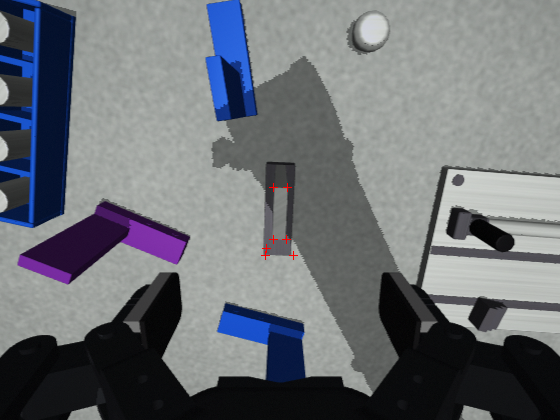

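```bash
python3 - <<'E'
from h import *
import cv2
W=np.load('W2.npy');p=[.5408,-.0175,.1715]
for t in(70,75,80):print(t,wproj(place(p,[(-10,100+t,77)]),W).round(1))
im=cv2.imread('pics/w2raw.png');g=im.max(2)[205:265,480:530]
n,l,s,c=cv2.connectedComponentsWithStats((g<28).astype(np.uint8));print(s,c+[480,205])
# blade top blob
g=im.mean(2)[180:250,262:300].round(0).astype(int);print(g[[0,3,6,8,10,14,30,50,55,58,60,62,65]])
s=bot.sense();print(s['tcp_pos'],Ro.from_quat(s['eef_rot']).as_matrix().round(4))
E
```

```text
70 [[516.5 244.8]]
75 [[511.  244.5]]
80 [[505.6 244.1]]
[[   0    0   50   60 2354]
 [   0   11    4    2    6]
 [   0   14   34   33  640]] [[507.11384877 233.93840272]
 [481.16666667 216.66666667]
 [495.1046875  236.7328125 ]]
[[ 99  99  98  73  52  52  51  50  51  51  53  54  55  61  63  64  63  64
   64  65  63  63  65  65  62  55  51  51  52  53  51  49  64  86  94  94
   95  93]
 [ 95  92  91  71  52  51  50  50  51  51  53  53  58  63  63  64  63  63
   64  64  65  65  64  65  65  51  48  51  51  50  50  49  62  90  98  98
   96  95]
 [127  97  97  69  49  52  50  51  50  52  54  48  56  63  63  64  63  65
   65  64  65  66  65  66  65  57  51  51  51  51  50  50  82  98  98  98
   98  98]
 [159 124  96  69  49  50  51  50  51  52  53  47  97 124 127 127 128 128
  127 126 125 125 124 123 124  98  61  51  50  51  51  49  77  93  95  97
  100 100]
 [161 161 160 106  51  51  52  50  51  52  53  54 101 128 130 130 131 130
  131 130 131 130 131 132 133  97  57  52  52  52  51  53  82  96  96  99
   99 102]
 [163 164 139  82  50  52  52  50  51  52  54  59 107 128 129 130 131 132
 
[... 641 characters left out ...]
126 125 126 123  94  88  98  98  72  51  90 104  98  97  98  97  98
   97  96]
 [165 132 103  97  97  97  97  97 100  98  98  99 100 100  98  97  98  99
   95  97  99  98  98  97  97  99  98  96  70  95 148 128  98  97  96  97
   96  96]
 [162 133 105  97  97  96  95  96  98  97  97 100  99  99  97  97  98  97
   95  95  98  97  98  97  98  99  97  96  73 120 157 162 163 130 102 104
  103 102]
 [160 124  96  98  96  96  94  96  98  97  98  97  99  98  96  96  97  96
   95  96  97  94  98  97  97  98  97  97  86 142 169 168 167 167 131  99
   97  97]]
[0.4918793  0.36484871 0.29158081] [[ 9.720e-01  2.349e-01 -3.000e-04]
 [ 2.349e-01 -9.720e-01 -1.000e-04]
 [-3.000e-04  0.000e+00 -1.000e+00]]
```

```bash
python3 -m pendant '{"dr":[[0,0,-0.055],[0,0,-0.055],[0,0,-0.055],[0,0,-0.055],[0,0,-0.055],[0,0,-0.055],[0,0,-0.055],[0,0,-0.055],[0,0,-0.055],[0,0,-0.055]],"linear":[[0.008,0.006,0],[0.008,0.006,-0.2],[0.008,0.006,-0.4],[0.008,0.006,-0.55],[0.008,0.006,-0.55],[0.008,0.006,-0.55],[0.008,0.006,-0.55],[0.008,0.006,-0.55],[0.008,0.006,-0.55],[0.008,0.006,-0.55]],"claw":[1,1,1,1,1,-0.5,-1,-1,-1,-1]}' 60
```

```text
time_s: 7.3
tcp_pos: [0.4943, 0.3666, 0.1555]
eef_rot: [0.995, 0.095, 0.001, -0.001]
wrist_force: [-0.4, -0.3, 0.7]
opening: 0.0122
finger_force: 0.0
```

```bash
python3 -m pendant '{"dr":[[0,0,0],[0,0,0],[0,0,0],[0,0,0]],"linear":[[0,0,0],[0,0,0],[0,0,0],[0,0,0]],"claw":[-1,-1,-1,-1]}' 80
python3 -m pendant '{"dr":[[0,0,0],[0,0,0],[0,0,0],[0,0,0],[0,0,0],[0,0,0]],"linear":[[0,0,0.05],[0,0,0.1],[0,0,0.2],[0,0,0.24],[0,0,0.24],[0,0,0.24]],"claw":[-1,-1,-1,-1,-1,-1]}' 80
python3 - <<'E'
from h import *
import cv2
s=bot.sense();print(s)
W=wcam();im=bot.grab_frame('wrist');cv2.imwrite('pics/w3.png',im[:,:,::-1])
E
```

```text
time_s: 7.7
tcp_pos: [0.4945, 0.3664, 0.1555]
eef_rot: [0.995, 0.095, 0.001, -0.0]
wrist_force: [-0.7, -0.8, 5.4]
opening: 0.0092
finger_force: 79.3
time_s: 8.3
tcp_pos: [0.4937, 0.3661, 0.2138]
eef_rot: [0.995, 0.095, -0.0, 0.0]
wrist_force: [-0.1, 0.6, -6.6]
opening: 0.0091
finger_force: 78.5
{'time_s': 8.3, 'joint_positions': array([-0.68576697,  0.41670477, -0.00551517,  1.52655481,  0.00234615,
        1.19897995, -2.07150854]), 'joint_velocities': array([ 5.10572136e-05,  1.41402088e-02,  5.76897477e-04,  1.64052792e-02,
       -2.39897567e-03, -8.72671827e-04, -2.51387512e-04]), 'joint_efforts': array([ 1.06160628e-02, -6.83318496e+01,  6.17754869e-01, -3.90683234e+01,
       -1.96076185e-02,  5.86265093e-02, -1.76909098e-04]), 'tcp_pos': array([0.49370375, 0.36611688, 0.21378376]), 'eef_rot': array([ 9.95445587e-01,  9.53308982e-02, -2.78095049e-04,  1.60322259e-04]), 'wrist_force': array([-0.06271957,  0.55505452, -6.62886392]), 'torque': array([-0.03109719, -0.07971512,  0.0219942 ]), 'finger_force': 78.46088647842407, 'opening': 0.00907918500601103}
```

View pics/w3.png

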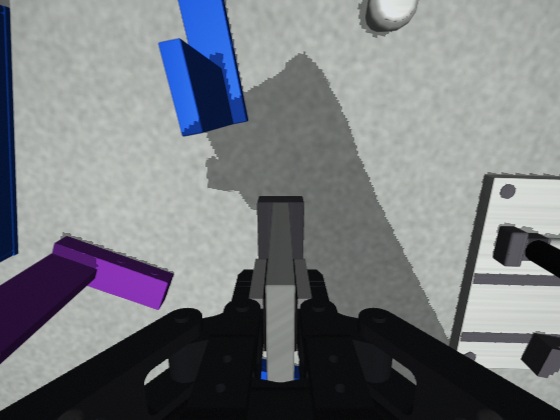

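```bash
python3 - <<'E'
from h import *
T=np.array(bot.camera_info('wrist')['T_tool_cam']);K=np.array(bot.camera_info('wrist')['K']);print(T.round(3))
for (u,v),z in [((280,283.5),.0305),((280,380),.0305),((281,197),.1555),((258,197.5),.1555),((304,197.5),.1555)]:
    r=T[:3,:3]@np.linalg.solve(K,[u,v,1]);o=T[:3,3];print((u,v),(o+r*(z-o[2])/r[2]).round(4))
s=bot.sense();Rm=Ro.from_quat(s['eef_rot']).as_matrix();yaw=np.arctan2(Rm[1,0],Rm[0,0]);print('yaw',np.degrees(yaw))
p=np.array([.5408,-.0175,.1715])
d=.0202
h=s['tcp_pos'][:2]+d*np.array([np.cos(yaw),np.sin(yaw)]);print('heel',h)
y2=p[2]
for gap in(-.03,-.005,0):
    tgt=place(p,[(gap*1000-d*1000,0,0)])[0]; print(gap,tgt,(tgt-s['tcp_pos'])[:2]/.25)
print('dyaw units',(y2-yaw)/np.radians(45))
E
```

```text
[[-0.    -0.957 -0.292  0.075]
 [ 1.    -0.     0.001 -0.001]
 [-0.001 -0.292  0.957 -0.07 ]
 [ 0.     0.     0.     1.   ]]
(280, 283.5) [ 0.0203 -0.0009  0.0305]
(280, 380) [-0.0189 -0.0009  0.0305]
(281, 197) [ 0.0183 -0.      0.1555]
(258, 197.5) [ 0.0179 -0.0158  0.1555]
(304, 197.5) [0.0179 0.0158 0.1555]
yaw 10.940365810363733
heel [0.51329025 0.36977901]
-0.03 [ 0.49133644 -0.02606716  0.        ] [-0.00848375 -1.56804987]
-0.005 [ 0.51596969 -0.02180065  0.        ] [ 0.09004924 -1.55098382]
0 [ 0.52089634 -0.02094734  0.        ] [ 0.10975584 -1.54757061]
dyaw units -0.024758658308224768
```

```bash
python3 -m pendant '{"dr":[[0,0,-0.025],[0,0,-0.025],[0,0,-0.025],[0,0,-0.025],[0,0,-0.025],[0,0,-0.025],[0,0,-0.025],[0,0,-0.025],[0,0,-0.025],[0,0,-0.025]],"linear":[[0,0,0.12],[0,0,0.24],[0,-0.06,0.3],[0,-0.16,0.3],[0,-0.28,0.3],[0,-0.4,0.3],[0,-0.52,0.3],[0,-0.64,0.3],[0,-0.76,0.3],[-0.004,-0.784,0.3]],"claw":[-1,-1,-1,-1,-1,-1,-1,-1,-1,-1]}' 80
python3 -m pendant '{"dr":[[0,0,0],[0,0,0],[0,0,0],[0,0,0],[0,0,0],[0,0,0],[0,0,0],[0,0,0],[0,0,0]],"linear":[[-0.004,-0.12,0],[-0.004,-0.24,0],[-0.004,-0.36,0],[-0.004,-0.48,0],[-0.004,-0.6,0],[-0.004,-0.72,0],[-0.004,-0.784,0],[-0.004,-0.784,0],[-0.004,-0.784,0]],"claw":[-1,-1,-1,-1,-1,-1,-1,-1,-1]}' 80
python3 - <<'E'
from h import *
import cv2
s=bot.sense();print(s['tcp_pos'],s['joint_positions'].round(2))
im=bot.grab_frame('side')[:,:,::-1];a=cv2.resize(im[110:270,230:390],(560,560),interpolation=cv2.INTER_CUBIC)
cv2.imwrite('pics/s4.png',a)
im=bot.grab_frame('wrist');cv2.imwrite('pics/w4.png',im[:,:,::-1])
E
```

```text
time_s: 9.35
tcp_pos: [0.493, 0.1645, 0.2883]
eef_rot: [0.997, 0.082, -0.001, 0.001]
wrist_force: [0.1, -1.3, -6.4]
opening: 0.0089
finger_force: 79.1
time_s: 10.25
tcp_pos: [0.4914, -0.0258, 0.2886]
eef_rot: [0.996, 0.085, -0.001, -0.0]
wrist_force: [1.0, 1.0, -7.0]
opening: 0.0093
finger_force: 79.2
[ 0.4914383  -0.02581865  0.28863618] [-0.24  0.1   0.25  1.76 -0.03  1.29 -1.39]
```

View pics/s4.png

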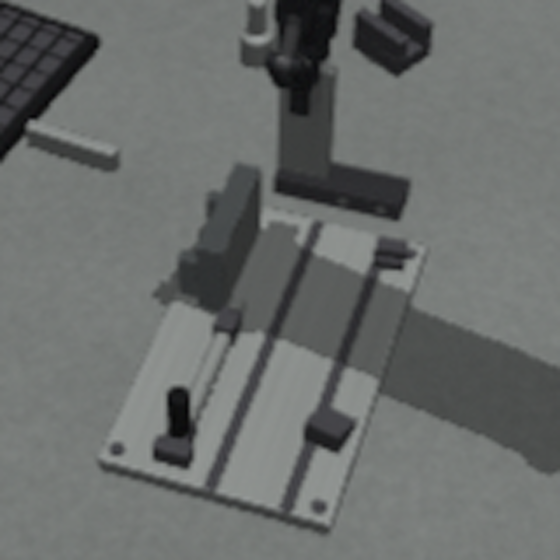

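The knob is at (178,415), right up against the end stop, and the square is upright above the plate and just in front of the upright's face. Now I'll lower it.

```bash
python3 -m pendant '{"dr":[[0,0,0],[0,0,0],[0,0,0],[0,0,0],[0,0,0],[0,0,0],[0,0,0]],"linear":[[0,0,-0.12],[0,0,-0.24],[0,0,-0.36],[0,0,-0.42],[0,0,-0.45],[0,0,-0.45],[0,0,-0.45]],"claw":[-1,-1,-1,-1,-1,-1,-1]}' 80
python3 - <<'E'
from h import *
s=bot.sense();Rm=Ro.from_quat(s['eef_rot']).as_matrix();print(s['tcp_pos'],Rm.round(4),np.arctan2(Rm[1,0],Rm[0,0]))
E
```

```text
time_s: 11.05
tcp_pos: [0.4926, -0.0253, 0.1778]
eef_rot: [0.996, 0.086, 0.001, -0.0]
wrist_force: [0.6, -0.5, -5.4]
opening: 0.0093
finger_force: 79.1
[ 0.4926206  -0.02527556  0.1777679 ] [[ 9.852e-01  1.712e-01  1.500e-03]
 [ 1.712e-01 -9.852e-01  2.000e-04]
 [ 1.500e-03  0.000e+00 -1.000e+00]] 0.17201777418759268
```

```bash
python3 -m pendant '{"dr":[[0,0,0],[0,0,0],[0,0,0],[0,0,0],[0,0,0],[0,0,0]],"linear":[[0.03,0.005,-0.008],[0.06,0.01,-0.016],[0.08,0.014,-0.016],[0.09,0.016,-0.016],[0.09,0.016,-0.016],[0.09,0.016,-0.016]],"claw":[-1,-1,-1,-1,-1,-1]}' 80
python3 -m pendant '{"dr":[[0,0,0],[0,0,0],[0,0,0],[0,0,0],[0,0,0]],"linear":[[0,0,-0.004],[0,0,-0.008],[0,0,-0.012],[0,0,-0.012],[0,0,-0.012]],"claw":[-1,-1,-1,-1,-1]}' 80
```

```text
time_s: 11.65
tcp_pos: [0.5144, -0.0218, 0.1728]
eef_rot: [0.996, 0.085, -0.0, -0.0]
wrist_force: [0.4, -0.2, -6.0]
opening: 0.009
finger_force: 79.3
time_s: 12.15
tcp_pos: [0.5145, -0.0218, 0.1705]
eef_rot: [0.996, 0.085, 0.0, -0.0]
wrist_force: [-4.2, 0.3, 4.3]
opening: 0.0094
finger_force: 80.7
```

```bash
python3 -m pendant '{"dr":[[0,0,0],[0,0,0],[0,0,0],[0,0,0],[0,0,0],[0,0,0]],"linear":[[0.006,0.001,0],[0.012,0.002,0],[0.018,0.003,0],[0.024,0.004,0],[0.024,0.004,0],[0.024,0.004,0]],"claw":[-1,-1,-1,-1,-1,-1]}' 80
python3 - <<'E'
from h import *
s=bot.sense();Rm=Ro.from_quat(s['eef_rot']).as_matrix();print(s['tcp_pos'],Rm.round(4),s['torque'])
E
```

```text
time_s: 12.75
tcp_pos: [0.5199, -0.0211, 0.1708]
eef_rot: [0.996, 0.085, -0.001, -0.0]
wrist_force: [-9.5, -1.2, 12.3]
opening: 0.0088
finger_force: 82.0
[ 0.51991077 -0.02113455  0.17080421] [[ 9.855e-01  1.699e-01 -1.100e-03]
 [ 1.699e-01 -9.855e-01  1.000e-04]
 [-1.100e-03 -2.000e-04 -1.000e+00]] [-3.32722508e-01  2.46195461e+00  1.70894525e-03]
```

```bash
python3 -m pendant '{"dr":[[0,0,0],[0,0,0],[0,0,0],[0,0,0]],"linear":[[0.004,0.0007,0],[0.006,0.001,0],[0.006,0.001,0],[0.006,0.001,0]],"claw":[-1,-1,-1,-1]}' 80
python3 - <<'E'
from h import *
s=bot.sense();Rm=Ro.from_quat(s['eef_rot']).as_matrix();print(s['tcp_pos'],Rm.round(4),s['torque'])
E
```

```text
time_s: 13.15
tcp_pos: [0.5212, -0.0209, 0.1709]
eef_rot: [0.996, 0.085, -0.001, -0.0]
wrist_force: [-11.4, -1.8, 14.8]
opening: 0.0095
finger_force: 82.3
[ 0.52115061 -0.02088439  0.17087682] [[ 9.854e-01  1.701e-01 -1.700e-03]
 [ 1.701e-01 -9.854e-01  0.000e+00]
 [-1.700e-03 -3.000e-04 -1.000e+00]] [-0.29195079  2.80699785  0.05017651]
```

```bash
python3 -m pendant '{"dr":[[0,0,0],[0,0,0],[0,0,0],[0,0,0]],"linear":[[0.004,0.0007,0.002],[0.006,0.001,0.002],[0.006,0.001,0.002],[0.006,0.001,0.002]],"claw":[-1,-1,-1,-1]}' 80
python3 - <<'E'
from h import *
import cv2
s=bot.sense();Rm=Ro.from_quat(s['eef_rot']).as_matrix();print(s['tcp_pos'],Rm.round(4),s['torque'])
im=bot.grab_frame('wrist')[:,:,::-1];cv2.imwrite('pics/w5.png',im)
a=bot.grab_frame('side')[:,:,::-1];a=cv2.resize(a[130:230,250:350],(420,420),interpolation=cv2.INTER_CUBIC)
cv2.imwrite('pics/s5.png',np.hstack([cv2.resize(im[170:400,180:380],(365,420)),a]))
E
```

```text
time_s: 13.55
tcp_pos: [0.5223, -0.0207, 0.1709]
eef_rot: [0.996, 0.085, -0.001, -0.0]
wrist_force: [-10.9, -1.9, 11.7]
opening: 0.0091
finger_force: 81.8
[ 0.52228468 -0.02072503  0.17090069] [[ 9.855e-01  1.699e-01 -2.700e-03]
 [ 1.699e-01 -9.855e-01 -1.000e-04]
 [-2.600e-03 -4.000e-04 -1.000e+00]] [-0.28521923  2.68260703  0.05787896]
```

View pics/s5.png

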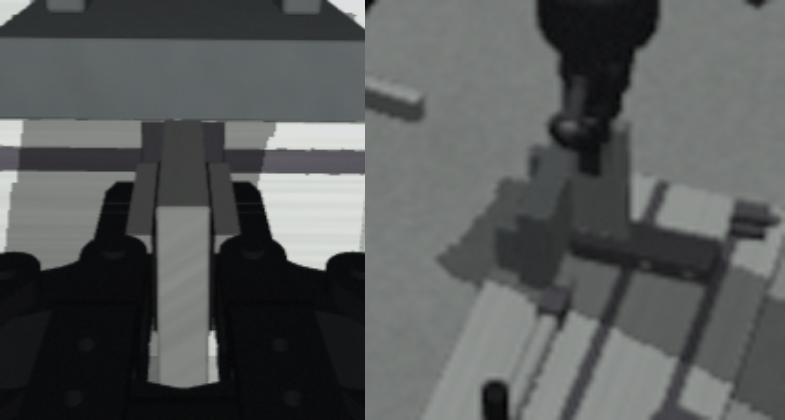

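```bash
python3 - <<'E'
from h import *
import cv2
T=np.array(bot.camera_info('wrist')['T_tool_cam']);K=np.array(bot.camera_info('wrist')['K'])
def ray(u,v,z):
    r=T[:3,:3]@np.linalg.solve(K,[u,v,1]);o=T[:3,3];return (o+r*(z-o[2])/r[2]).round(4)
g=cv2.cvtColor(cv2.imread('pics/w5.png'),6)
for c in(210,245,280,315,350): print(c,g[228:242,c].tolist())
print(g[278:290,280].tolist(),g[374:388,262:300:6].tolist())
for v in(234,235,236):print(v,ray(280,v,.081))
for v in(282,283,284):print(v,ray(280,v,.0305))
E
```

```text
210 [95, 95, 94, 94, 94, 96, 82, 113, 131, 131, 132, 131, 130, 133]
245 [98, 97, 97, 95, 96, 95, 94, 99, 133, 131, 132, 133, 134, 132]
280 [98, 98, 100, 97, 98, 98, 99, 77, 64, 63, 63, 64, 64, 65]
315 [97, 98, 98, 97, 98, 98, 98, 86, 114, 133, 134, 136, 137, 136]
350 [99, 98, 98, 100, 100, 99, 100, 98, 92, 177, 222, 223, 223, 223]
[66, 65, 64, 65, 72, 118, 128, 135, 135, 134, 133, 133] [[103, 128, 131, 128, 131, 124, 170], [102, 127, 129, 129, 132, 122, 169], [103, 127, 129, 129, 131, 124, 166], [103, 125, 129, 131, 131, 122, 168], [104, 125, 128, 131, 131, 122, 170], [35, 124, 129, 130, 129, 123, 69], [13, 79, 130, 132, 129, 65, 15], [10, 16, 99, 130, 81, 14, 11], [12, 13, 19, 67, 15, 13, 11], [11, 12, 12, 15, 12, 12, 11], [11, 12, 12, 14, 12, 12, 11], [11, 13, 12, 10, 13, 10, 10], [11, 11, 11, 12, 12, 11, 14], [10, 10, 8, 8, 7, 9, 8]]
234 [ 0.019  -0.0008  0.081 ]
235 [ 0.0185 -0.0008  0.081 ]
236 [ 0.018  -0.0008  0.081 ]
282 [ 0.0209 -0.0009  0.0305]
283 [ 0.0205 -0.0009  0.0305]
284 [ 0.0201 -0.0009  0.0305]
```

```bash
python3 -m pendant '{"dr":[[0,0,0],[0,0,0],[0,0,0],[0,0,0]],"linear":[[0.004,0.0007,0],[0.006,0.001,0],[0.006,0.001,0],[0.006,0.001,0]],"claw":[-1,-1,-1,-1]}' 80
python3 - <<'E'
from h import *
import cv2
s=bot.sense();Rm=Ro.from_quat(s['eef_rot']).as_matrix();print(s['tcp_pos'],Rm[2].round(4),s['torque'])
im=bot.grab_frame('wrist')[:,:,::-1];cv2.imwrite('pics/w6.png',im);g=cv2.cvtColor(im,6)
print(g[228:242,280].tolist(),g[278:290,280].tolist())
E
```

```text
time_s: 14.05
tcp_pos: [0.5226, -0.0207, 0.1709]
eef_rot: [0.996, 0.085, -0.003, -0.0]
wrist_force: [-17.6, -1.2, 18.1]
opening: 0.0089
finger_force: 82.9
[ 0.52263117 -0.02071728  0.1708792 ] [-5.3e-03 -8.0e-04 -1.0e+00] [-0.46449669  4.10624691  0.03090572]
[99, 99, 98, 99, 98, 97, 98, 84, 63, 64, 64, 62, 63, 64] [66, 65, 66, 65, 69, 114, 127, 134, 134, 134, 134, 135]
```

```bash
python3 -m pendant '{"dr":[[0,0,0],[0,0,0],[0,0,0],[0,0,0],[0,0,0]],"linear":[[-0.001,0,0],[-0.001,0,0],[-0.001,0,0],[-0.001,0,0],[-0.001,0,0]],"claw":[-1,-1,-1,-1,-1]}' 20
python3 - <<'E'
from h import *
import cv2
s=bot.sense();Rm=Ro.from_quat(s['eef_rot']).as_matrix();print(s['tcp_pos'],Rm[2].round(4),s['torque'])
im=bot.grab_frame('wrist')[:,:,::-1];cv2.imwrite('pics/w7.png',im);g=cv2.cvtColor(im,6)
print(g[228:242,280].tolist(),g[278:290,280].tolist())
E
```

```text
time_s: 14.6
tcp_pos: [0.5226, -0.0207, 0.1709]
eef_rot: [0.996, 0.085, -0.002, -0.0]
wrist_force: [-17.1, -2.3, 16.8]
opening: 0.0089
finger_force: 82.9
[ 0.52256667 -0.02074612  0.17088889] [-4.8e-03 -7.0e-04 -1.0e+00] [-0.48934746  3.80870638  0.01863576]
[99, 99, 99, 98, 98, 97, 97, 83, 63, 65, 64, 65, 63, 64] [66, 65, 64, 65, 70, 115, 127, 135, 134, 134, 135, 134]
```

```bash
python3 -m pendant '{"dr":[[0,0,0],[0,0,0],[0,0,0],[0,0,0],[0,0,0],[0,0,0],[0,0,0],[0,0,0],[0,0,0],[0,0,0]],"linear":[[-0.006,-0.001,0],[-0.01,-0.0017,0],[-0.01,-0.0017,0],[-0.01,-0.0017,0],[-0.01,-0.0017,0],[-0.01,-0.0017,0],[-0.01,-0.0017,0],[-0.01,-0.0017,0],[-0.01,-0.0017,0],[-0.01,-0.0017,0]],"claw":[-1,-1,-0.65,-0.65,-0.65,-0.65,-0.65,-0.65,-0.65,-0.65]}' 60
python3 - <<'E'
from h import *
import cv2
s=bot.sense();Rm=Ro.from_quat(s['eef_rot']).as_matrix();print(s['tcp_pos'],Rm.round(4),s['torque'])
im=bot.grab_frame('wrist')[:,:,::-1];cv2.imwrite('pics/w8.png',im);g=cv2.cvtColor(im,6)
print(g[228:242,280].tolist(),g[278:290,280].tolist())
E
```

```text
time_s: 15.65
tcp_pos: [0.5223, -0.0204, 0.1704]
eef_rot: [0.996, 0.086, 0.0, -0.0]
wrist_force: [-1.1, 0.2, -0.3]
opening: 0.0149
finger_force: 0.0
[ 0.52225848 -0.02037885  0.17038102] [[ 9.854e-01  1.704e-01  1.000e-04]
 [ 1.704e-01 -9.854e-01  1.000e-04]
 [ 1.000e-04 -0.000e+00 -1.000e+00]] [-0.00473403 -0.00455674 -0.02049389]
[100, 100, 99, 101, 99, 99, 99, 101, 88, 102, 70, 70, 68, 69] [71, 70, 70, 70, 70, 71, 69, 70, 69, 71, 69, 70]
```

```bash
python3 - <<'E'
from h import *
import cv2
T=np.array(bot.camera_info('wrist')['T_tool_cam']);K=np.array(bot.camera_info('wrist')['K'])
def ray(u,v,z):
    r=T[:3,:3]@np.linalg.solve(K,[u,v,1]);o=T[:3,3];return (o+r*(z-o[2])/r[2]).round(4)
for f in('w7','w8'):
    g=cv2.cvtColor(cv2.imread(f'pics/{f}.png'),6).astype(int)
    print(g[236:310,280].tolist());
    for r in (300,330,360):print(r,g[r,255:305].tolist())
for v in(283,286,290,294):print(v,ray(280,v,.0305))
for v in(235,237,238):print(v,ray(280,v,.0804))
E
```

```text
[63, 65, 64, 65, 63, 64, 64, 64, 64, 64, 65, 64, 64, 64, 64, 64, 64, 64, 64, 65, 64, 64, 65, 65, 65, 64, 65, 64, 64, 65, 65, 65, 66, 65, 64, 65, 66, 65, 65, 65, 65, 64, 66, 65, 64, 65, 70, 115, 127, 135, 134, 134, 135, 134, 134, 134, 134, 134, 135, 135, 137, 137, 136, 136, 135, 133, 133, 133, 132, 131, 131, 132, 132, 132]
300 [77, 113, 125, 125, 125, 125, 125, 95, 45, 23, 53, 100, 128, 134, 135, 135, 136, 136, 137, 137, 136, 136, 135, 136, 134, 135, 133, 134, 133, 133, 133, 133, 132, 132, 131, 131, 131, 131, 122, 89, 42, 22, 55, 107, 125, 125, 126, 124, 125, 93]
330 [12, 12, 12, 10, 14, 14, 12, 10, 16, 22, 28, 91, 127, 135, 135, 134, 132, 131, 131, 130, 130, 129, 130, 130, 131, 131, 131, 131, 133, 134, 133, 133, 131, 132, 131, 130, 129, 127, 122, 73, 23, 22, 14, 10, 10, 10, 10, 9, 11, 11]
360 [7, 13, 16, 17, 16, 13, 47, 105, 125, 125, 125, 112, 111, 121, 125, 125, 126, 127, 127, 127, 130, 131, 132, 131, 131, 132, 132, 133, 131, 132, 132, 132, 131, 131, 131, 132, 133, 127, 112, 176, 206, 205, 206, 155, 60, 14, 14, 17, 14, 11]
[88, 102, 70, 70, 68, 69, 69, 68, 68, 67, 69, 67, 69, 69, 6
[... 472 characters left out ...]
23]
330 [17, 22, 23, 21, 16, 12, 21, 45, 53, 54, 53, 52, 95, 126, 133, 134, 134, 134, 134, 133, 131, 132, 129, 131, 131, 132, 133, 134, 135, 136, 136, 136, 137, 138, 139, 138, 136, 136, 130, 119, 77, 50, 54, 40, 18, 11, 20, 24, 21, 24]
360 [128, 128, 128, 127, 128, 128, 127, 128, 127, 128, 128, 111, 106, 117, 124, 128, 129, 129, 132, 132, 130, 130, 130, 128, 127, 128, 126, 127, 126, 127, 126, 125, 125, 126, 127, 125, 125, 127, 120, 112, 182, 210, 211, 210, 211, 212, 211, 211, 212, 212]
283 [ 0.0205 -0.0009  0.0305]
286 [ 0.0194 -0.0009  0.0305]
290 [ 0.0179 -0.0009  0.0305]
294 [ 0.0164 -0.0009  0.0305]
235 [ 0.0187 -0.0008  0.0804]
237 [ 0.0177 -0.0008  0.0804]
238 [ 0.0172 -0.0008  0.0804]
```

On release the square's blade top settled back about 5 mm relative to the tool. The earlier drag had pitched it in the grip. I'll regrip firmly with the square standing flat, then press gently.

```bash
python3 -m pendant '{"dr":[[0,0,0],[0,0,0],[0,0,0],[0,0,0],[0,0,0],[0,0,0]],"linear":[[0,0,0],[0,0,0],[0,0,0],[0,0,0],[0,0,0],[0,0,0]],"claw":[-1,-1,-1,-1,-1,-1]}' 120
cat >> h.py <<'E'
import cv2
def chk(n):
    s=bot.sense();Rm=Ro.from_quat(s['eef_rot']).as_matrix();print(s['tcp_pos'].round(4),Rm[2].round(4),s['torque'].round(2),s['wrist_force'].round(1))
    im=bot.grab_frame('wrist')[:,:,::-1];cv2.imwrite(f'pics/{n}.png',im);g=cv2.cvtColor(im,6).astype(float)
    T=np.array(bot.camera_info('wrist')['T_tool_cam']);K=np.array(bot.camera_info('wrist')['K'])
    def ray(v,z):
        r=T[:3,:3]@np.linalg.solve(K,[280,v,1]);o=T[:3,3];return (o+r*(z-o[2])/r[2])[0].round(4)
    m=g[:,276:285].mean(1)
    a=220+np.argmax(m[220:250]<82)-.5;d=np.diff(m[260:320]);b=260+np.argmax(d)+.5
    z=s['tcp_pos'][2];print('upright row',a,'x_t',ray(a,z-.09),'blade top row',b,'x_t',ray(b,z-.14))
E
python3 -c "
from h import *
chk('w9')"
```

```text
time_s: 16.3
tcp_pos: [0.5224, -0.0205, 0.1706]
eef_rot: [0.996, 0.086, 0.0, 0.0]
wrist_force: [-0.2, -0.9, 3.7]
opening: 0.0087
finger_force: 117.2
[ 0.5224 -0.0205  0.1706] [ 5.e-04  1.e-04 -1.e+00] [-0.24  0.04  0.05] [-0.2 -0.9  3.7]
upright row 237.5 x_t 0.0174 blade top row 297.5 x_t 0.015
```

```bash
python3 -m pendant '{"dr":[[0,0,0],[0,0,0],[0,0,0],[0,0,0]],"linear":[[0,0,0.001],[0.004,0.0007,0.001],[0.006,0.001,0.001],[0.006,0.001,0.001]],"claw":[-1,-1,-1,-1]}' 120
python3 -c "
from h import *
chk('w10')"
python3 -m pendant '{"dr":[[0,0,0],[0,0,0],[0,0,0]],"linear":[[0.002,0.0003,0],[0.004,0.0007,0],[0.004,0.0007,0]],"claw":[-1,-1,-1]}' 120
python3 -c "
from h import *
chk('w11')"
```

```text
time_s: 16.75
tcp_pos: [0.523, -0.0204, 0.1706]
eef_rot: [0.996, 0.085, -0.001, -0.0]
wrist_force: [-3.8, -1.9, 7.0]
opening: 0.0084
finger_force: 117.9
[ 0.523  -0.0204  0.1706] [-1.9e-03 -2.0e-04 -1.0e+00] [-0.48  1.03  0.07] [-3.8 -1.9  7. ]
upright row 238.5 x_t 0.0169 blade top row 297.5 x_t 0.015
time_s: 17.1
tcp_pos: [0.5235, -0.0203, 0.1706]
eef_rot: [0.996, 0.085, -0.002, -0.0]
wrist_force: [-6.3, -1.9, 10.5]
opening: 0.0085
finger_force: 118.3
[ 0.5235 -0.0203  0.1706] [-3.2e-03 -4.0e-04 -1.0e+00] [-0.49  1.79  0.06] [-6.3 -1.9 10.5]
upright row 239.5 x_t 0.0164 blade top row 297.5 x_t 0.015
```

```bash
python3 -m pendant '{"dr":[[0,0,0],[0,0,0],[0,0,0]],"linear":[[0.002,0.0003,0.002],[0.004,0.0007,0.003],[0.004,0.0007,0.003]],"claw":[-1,-1,-1]}' 120
python3 -c "
from h import *
chk('w12')"
python3 -m pendant '{"dr":[[0,0,0],[0,0,0],[0,0,0]],"linear":[[0.002,0.0003,0],[0.004,0.0007,0],[0.004,0.0007,0]],"claw":[-1,-1,-1]}' 120
python3 -c "
from h import *
chk('w13')"
```

```text
time_s: 17.45
tcp_pos: [0.5251, -0.0197, 0.1706]
eef_rot: [0.996, 0.086, -0.001, -0.0]
wrist_force: [-3.0, -1.1, -1.2]
opening: 0.0086
finger_force: 117.0
[ 0.5251 -0.0197  0.1706] [-1.8e-03 -4.0e-04 -1.0e+00] [-0.3   0.71 -0.04] [-3.  -1.1 -1.2]
upright row 240.5 x_t 0.0158 blade top row 297.5 x_t 0.015
time_s: 17.8
tcp_pos: [0.5253, -0.0197, 0.1706]
eef_rot: [0.996, 0.085, -0.002, -0.0]
wrist_force: [-8.0, -1.0, 1.5]
opening: 0.009
finger_force: 117.2
[ 0.5253 -0.0197  0.1706] [-3.7e-03 -7.0e-04 -1.0e+00] [-0.31  1.64  0.04] [-8.  -1.   1.5]
upright row 241.5 x_t 0.0153 blade top row 297.5 x_t 0.015
```

```bash
python3 -m pendant '{"dr":[[0,0,0],[0.001,-0.005,0],[0.001,-0.006,0],[0.001,-0.006,0],[0.001,-0.006,0]],"linear":[[0.002,0.0003,0],[0.003,0.0005,-0.001],[0.003,0.0005,-0.002],[0.003,0.0005,-0.002],[0.003,0.0005,-0.002]],"claw":[-1,-1,-1,-1,-1]}' 120
python3 -c "
from h import *
chk('w14')"
```

```text
time_s: 18.35
tcp_pos: [0.5252, -0.0197, 0.1706]
eef_rot: [0.996, 0.085, -0.0, -0.0]
wrist_force: [-14.8, -1.6, 10.2]
opening: 0.0083
finger_force: 118.7
[ 0.5252 -0.0197  0.1706] [-6.e-04 -1.e-03 -1.e+00] [-0.4   3.27  0.02] [-14.8  -1.6  10.2]
upright row 241.5 x_t 0.0153 blade top row 297.5 x_t 0.015
```

```bash
python3 -m pendant '{"dr":[[0,0,0],[0,0,0],[0,0,0],[0,0,0],[0,0,0],[0,0,0],[0,0,0],[0,0,0]],"linear":[[0.001,0,0],[0.001,0,0],[0.001,0,0],[0.001,0,0],[0.001,0,0],[0.001,0,0],[0.001,0,0],[0.001,0,0]],"claw":[-1,-1,-1,-1,-1,-1,-1,-1]}' 120
python3 - <<'E'
from h import *
chk('w15');im=cv2.imread('pics/w15.png')
a=bot.grab_frame('side')[:,:,::-1];a=cv2.resize(a[130:230,250:350],(420,420),interpolation=cv2.INTER_CUBIC)
cv2.imwrite('pics/s15.png',np.hstack([cv2.resize(im[170:400,180:380],(365,420)),a]))
E
```

```text
time_s: 19.2
tcp_pos: [0.5253, -0.0198, 0.1706]
eef_rot: [0.996, 0.085, -0.001, -0.001]
wrist_force: [-16.3, -1.1, 10.6]
opening: 0.0085
finger_force: 118.7
[ 0.5253 -0.0198  0.1706] [-0.001  -0.0012 -1.    ] [-0.41  3.42  0.04] [-16.3  -1.1  10.6]
upright row 241.5 x_t 0.0153 blade top row 297.5 x_t 0.015
```

View pics/s15.png

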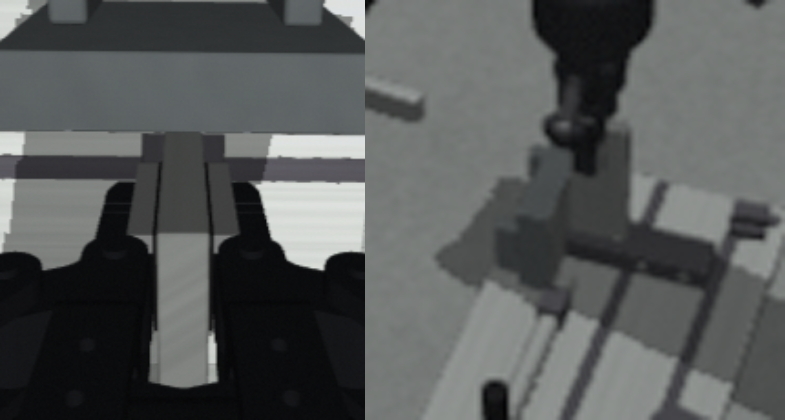

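The picture shows the square standing upright with its back against the face and its sole on the plate, held in the fingers; the knob is still at its end stop. The measured heel is within about 1 mm of the corner line and the upright's middle, so I'm handing in.

```bash
python3 -c "
from bench import bot
print(bot.sign_off())
s=bot.sense();print(s['time_s'],s['wrist_force'],s['finger_force'])"
```

```text
the job is handed in; nothing more can be done
None
the job is handed in; nothing more can be done
```

I handed the job in at about 19 s without seeing the verdict: the lock is drawn to its end stop and the square is still gripped and pressed into the corner. By my estimate it presses about 17 N on the plate and at least 6 N on the upright, with the heel within about 1 mm of the corner's middle.

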